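# Move the tested relays into the panel

## Task

The row of four plug-in relays on the bench test rack has passed its test: move them to the row of sockets on the panel, each into the socket whose marker plates have the colour of the relay's top, so that the new row follows the panel's colour order. Every relay must end upright and fully home in its socket; do not drop or tip one, and leave the multimeter and the tape roll alone.

Things in the scene. Friction and masses are not known exactly. Their poses are not given: they have to be found in the camera images.
- relay_red: Loose plug-in relay with a red top: upright dark-grey box 40 (its x) x 28 (its y) x 56 mm high (z), topmost 14 mm red, about 90 g. Origin: centre of the case's underside; the blades 6 mm below it meet nothing solid. Starts seated in an unmarked socket of the test rack. The rack (fixed, grey, 180 x 240 mm) holds the four relays in a row along their y, 56 mm apart centre to centre.
- socket_red: Empty fixed panel socket, black, 50 (y) x 102 mm (x), with red marker plates on both ends. Origin: centre of the seat floor, where the relay's underside rests; z up. The seat is 53 (x) x 41 mm (y) inside a 10 mm high rim, flared 3 mm at its top. Relay x goes along socket x, either way round. The four sockets form a row along their y, 56 mm apart centre to centre.
- relay_yellow: Loose plug-in relay with a yellow top: upright dark-grey box 40 (its x) x 28 (its y) x 56 mm high (z), topmost 14 mm yellow, about 90 g. Origin: centre of the case's underside; the blades 6 mm below it meet nothing solid. Starts seated in an unmarked socket of the test rack. The rack socket's rim rises 10 mm above the underside of the relay standing in it, 6 mm clear of it all round.
- socket_yellow: Empty fixed panel socket, black, 50 (y) x 102 mm (x), with yellow marker plates on both ends. Origin: centre of the seat floor, where the relay's underside rests; z up. The seat is 53 (x) x 41 mm (y) inside a 10 mm high rim, flared 3 mm at its top. Relay x goes along socket x, either way round. The blades need no force: the relay stands in the seat by its weight, with 6 mm play to each side.
- relay_green: Loose plug-in relay with a green top: upright dark-grey box 40 (its x) x 28 (its y) x 56 mm high (z), topmost 14 mm green, about 90 g. Origin: centre of the case's underside; the blades 6 mm below it meet nothing solid. Starts seated in an unmarked socket of the test rack. Beside its two 28 mm faces (its +x and -x) no part of the rack stands higher than the rim, so fingers fit there.
- socket_green: Empty fixed panel socket, black, 50 (y) x 102 mm (x), with green marker plates on both ends. Origin: centre of the seat floor, where the relay's underside rests; z up. The seat is 53 (x) x 41 mm (y) inside a 10 mm high rim, flared 3 mm at its top. Relay x goes along socket x, either way round. Wiring ducts run along the row from 86 mm off its centre line; tops 11 mm above the seat.
- relay_blue: Loose plug-in relay with a blue top: upright dark-grey box 40 (its x) x 28 (its y) x 56 mm high (z), topmost 14 mm blue, about 90 g. Origin: centre of the case's underside; the blades 6 mm below it meet nothing solid. Starts seated in an unmarked socket of the test rack. Of its faces, the two 28 mm wide ones look away from the row, the 40 mm wide ones at its neighbours.
- socket_blue: Empty fixed panel socket, black, 50 (y) x 102 mm (x), with blue marker plates on both ends. Origin: centre of the seat floor, where the relay's underside rests; z up. The seat is 53 (x) x 41 mm (y) inside a 10 mm high rim, flared 3 mm at its top. Relay x goes along socket x, either way round. Grey end clamps 119 mm from the row's middle rise 8 mm above the seat.
- multimeter: Bystander: dark-grey multimeter lying on the bench beyond the work, 75 (x) x 150 (y) x 50 mm high, loose. Origin: centre of its underside.
- tape_roll: Bystander: white roll of tape lying flat on the bench beyond the work, 96 mm across, 24 mm high, loose. Origin: centre of its underside.
Not all that is in view belongs to the job. What is shaped like the relay_blue but orange is not meant. What is shaped like the relay_red but orange is not meant.

How it is judged:
By the outcome, as a careful person would: the job done as asked, in the order asked, and still so for the second after the job is handed in, with the robot touching nothing.
It also fails if it takes over 104 s, if anything falls off the work surface, if the arm or the gripper's body presses on something with over 40 N, if the wrist force passes 120 N, or if a joint passes its speed limit or range.

## Robot

A 6-joint arm with a two-finger parallel gripper is mounted at the origin on the work surface. World frame = base frame: x ahead of the robot, y to its left, z up, the work surface at z = 0. Lengths are in m, angles in rad, forces in N, time in s.
With the tool pointing down it reaches from about 0.375 to 0.925 m from the base axis. Payload 5.7 kg.
Tool frame: the origin (TCP) lies midway between the tips of the shut fingers; the grasp point (between the pads) lies 19 mm behind it; z points along the fingers, y is the line along which they close (so a half turn about z gives the same grasp; the last joint's range is limited). The gripper opens to 88 mm and grips with 3 to 60 N. Pads are 20 mm wide; open, the fingers measure 115 mm over their backs; the gripper's body (75 mm by 178 mm) begins 61 mm behind the grasp point.
Start: joints at [-1.349, 0.359, 1.51, -0, 1.272, -0.115], TCP at [0.198, -0.566, 0.188] pointing down, gripper open.
Joint ranges: [-2.97, 2.97], [-1.01, 2.36], [0.21, 2.38], [-0.96, 4.11], [0.2, 2.71], [-2.98, 2.98]. Speed limits (rad/s): [2.39, 2.39, 3.14, 3.14, 3.14, 3.14].

## Interface

Orientations are given as a unit quaternion [x, y, z, w].
In Python, from plant import monitor, optics, order gives the robot as it stands.
- The arm moves only by the tool servo_tool, never from a script. Its arguments are lists of equal length, an entry for each row: "jaw": the finger opening in mm, from 0 to 87.8; "dp": the shift along the tool's x, y, z in units of 25 mm (1.0 is 25 mm), a list of three; "dr": the turn, a rotation vector about the tool's x, y, z in degrees, a list of three. In form: {"jaw": [jaw, ...], "dp": [[dx, dy, dz], ...], "dr": [[ax, ay, az], ...]}. A call has 1 to 5 rows; each row shifts and turns the commanded pose from where the row before left it, along the tool's axes as they then stand; what a row does not reach is not made up. A row lasts 1/8 s, in which the tool goes at most 62.5 mm and 10.7 degrees, less where a joint would pass 70% of its speed; a pose out of reach is approached as far as the arm can. A call is refused whole if a number of a shift passes 1 or a number of a turn 10.7, either way. A call with a gripper value outside its range is refused whole. The fingers move at their own pace and stop on an object; the grip force is fixed at half the most. Time passes only in rows, so rows that do not move let the fingers close. It gives the time, the measured TCP pose, the force, the opening and the grip force at its end, in the units of the state.
- monitor.state(): the state, without advancing time (a new reading comes with each control period).
- optics.get_image(name): name is "scene" or "top"; returns the picture (384x512x3 uint8, blue, green, red); there is no depth.
- optics.calibration(name): a dict with "fovy" (degrees; the focal length in pixels is half the picture's height over the tangent of half this angle, whatever the lens; pixels are square), "cx", "cy" (the principal point, pixels), "k1" (the pictures are not rectified: a ray, as slopes to the right and down, at radius r is drawn at 1 + k1 r^2 times it, then the intrinsics apply), "R" (3x3) and "t" (3): a world point X has camera coordinates R X + t. Camera axes: x right, y down, z forward; pixel columns grow to the right and rows downward; lengths in m; the calibration is good to about 2 mm. A picture is of the moment at which its call begins. calibration takes no time and is no camera call.
- order.finish_job(): hands the job in; it is judged then, once.
The state is a dict: "time": time; "q": joint angles; "qvel": joint speeds; "joint_torque": joint torques, N m; "ee_pos": TCP position; "ee_rot": TCP orientation; "ft_force": force on the tool from outside, world axes, zero at the start; "moment": the same for the moment, N m; "grip_width": finger opening in m; "gripper_force": force on a finger pad.
Only numpy, scipy, OpenCV 4.12 (cv2) and the standard library are available. Lean on these libraries where they do the work, as an engineer would, in place of code of your own. Each camera call takes 0.05 s, during which the arm holds its last target. There are 200 camera calls.

## Working session

There is one attempt and no reset: what is moved stays moved. The work goes in short steps, Python scripts to look and compute and a tool call to move; the robot and the scene stay as the last step left them, time stands still between calls to the robot, and variables do not carry over. Pictures are saved under pics/ and viewed, at most 14 in all, crops included, and the job is handed in when it is done.

Besides the shell and the picture viewer there is one more tool, called as name(argument=value, ...) on one line, values as JSON. servo_tool: Moves the arm, as the interface text tells. Its arguments: {"type":"object","properties":{"jaw":{"type":"array","items":{"type":"number"}},"dp":{"type":"array","items":{"type":"array","items":{"type":"number"}}},"dr":{"type":"array","items":{"type":"array","items":{"type":"number"}}}},"required":["jaw","dp","dr"]}

```bash
ls; mkdir -p pics
python3 - <<'E'
from plant import monitor, optics, order
import cv2
for n in("scene","top"):
    cv2.imwrite(f"pics/{n}0.png",optics.get_image(n)); print(n,optics.calibration(n))
print(monitor.state())
E
```

```text
pics
scene {'fovy': 49.544648273119236, 'cx': 252.0334283771936, 'cy': 189.96718448717476, 'k1': -0.0030437785761969864, 'R': array([[ 0.40058739,  0.91616132, -0.01334833],
       [ 0.60157256, -0.27396762, -0.75036804],
       [-0.69111519,  0.29255799, -0.66088548]]), 't': array([-0.24942476, -0.2996662 ,  1.31935893])}
top {'fovy': 48.21178701274598, 'cx': 258.93322466357046, 'cy': 184.20179837328882, 'k1': -0.037216466380493335, 'R': array([[-2.60905150e-02, -9.99652241e-01, -3.83164827e-03],
       [-9.89276738e-01,  2.63703373e-02, -1.43652847e-01],
       [ 1.43703933e-01,  4.25837305e-05, -9.89620724e-01]]), 't': array([0.01492569, 0.59411139, 0.92115243])}
{'time': 0.1, 'q': array([-1.34907797e+00,  3.59441173e-01,  1.51129773e+00,  6.75763090e-06,
        1.27250830e+00, -1.15141272e-01]), 'qvel': array([-0.00079158, -0.00045479, -0.00275422,  0.00030531,  0.00039792,
       -0.00018819]), 'joint_torque': array([-1.86620564e-04, -5.16358745e+01, -2.71408027e+01,  6.76474627e-02,
        2.77422834e-02, -3.01387604e-05]), 'ee_pos': array([ 0.1981387 , -0.56563096,  0.1871989 ]), 'ee_rot': array([ 9.85849029e-01,  1.67633553e-01, -4.08394212e-05, -8.26276527e-04]), 'ft_force': array([-0.42253109,  0.35955404, -0.38681778]), 'moment': array([ 0.00074743, -0.00136224,  0.02157086]), 'gripper_force': 0.0, 'grip_width': 0.08770909674931389}
```

View pics/scene0.png

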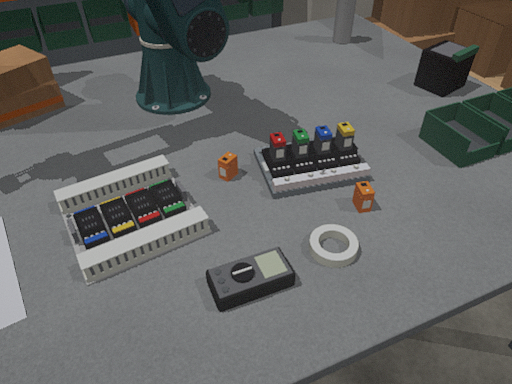

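View pics/top0.png

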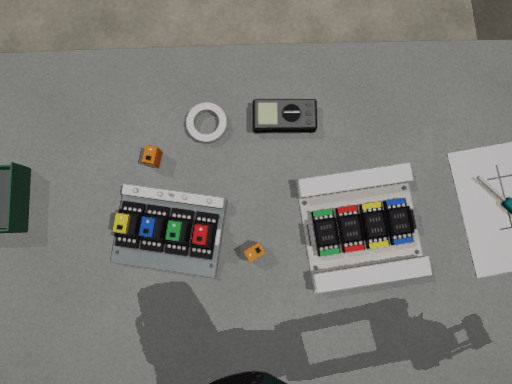

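The scene view shows the rack at about (310,160) with the row red, green, blue, yellow, and the panel at about (130,215). The top view shows the rack at about (170,230) and the panel at about (365,230), with sockets in the order green, red, yellow, blue from left to right. I'll enlarge both.

Run:
```python
import cv2,numpy as np
def crop(n,x,y,w,h,s):
    im=cv2.imread(f"pics/{n}0.png")[y:y+h,x:x+w]; im=cv2.resize(im,None,fx=s,fy=s,interpolation=cv2.INTER_CUBIC)
    for i in range(0,w,10):
        cv2.line(im,(i*s,0),(i*s,4 if i%50 else 10),(255,255,255),1)
        if (x+i)%20==0: cv2.putText(im,str(x+i),(i*s,20),0,.35,(0,255,255),1)
    for j in range(0,h,10):
        if (y+j)%20==0: cv2.putText(im,str(y+j),(0,j*s+4),0,.35,(0,255,255),1)
        cv2.line(im,(0,j*s),(4,j*s),(255,255,255),1)
    return im
cv2.imwrite("pics/c_top_rack.png",crop("top",100,180,130,100,6))
cv2.imwrite("pics/c_top_panel.png",crop("top",290,160,150,140,4))
a=crop("scene",240,110,140,90,5);cv2.imwrite("pics/c_sc_rack.png",a)
cv2.imwrite("pics/c_sc_panel.png",crop("scene",50,150,160,120,5))
```

```text
(no output)
```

View pics/c_top_rack.png

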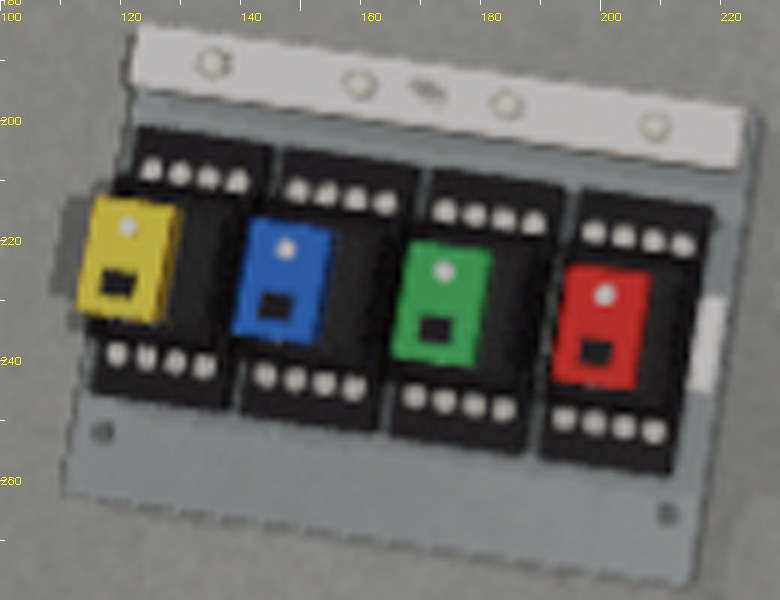

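View pics/c_top_panel.png

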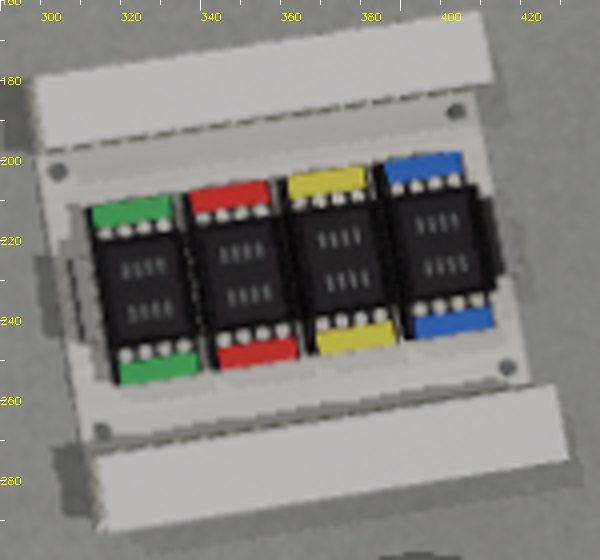

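View pics/c_sc_rack.png

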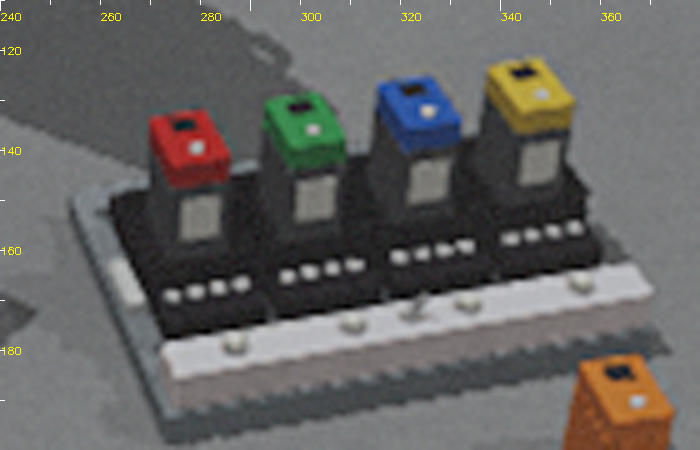

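View pics/c_sc_panel.png

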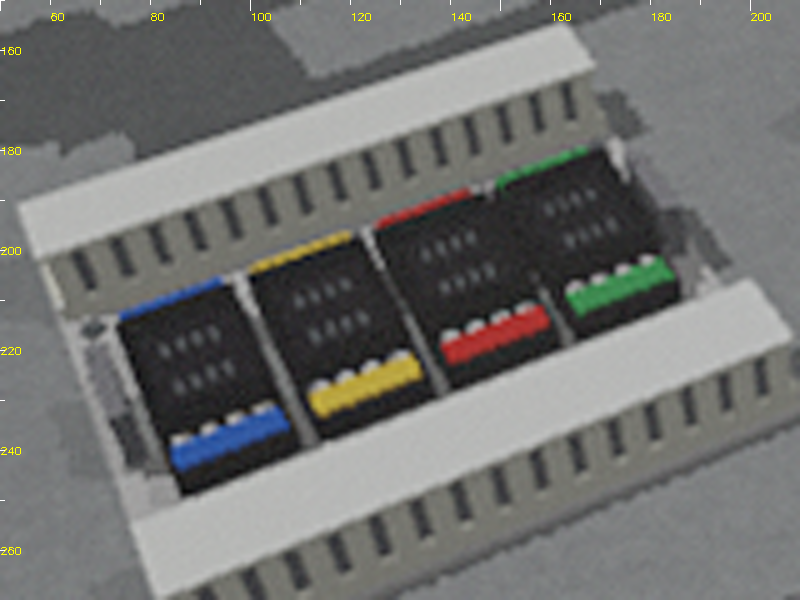

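Corner pixels read: far and near duct tops and relay tops are visible in both views. I'll fit the coloured relay caps to both views by silhouette, and triangulate the duct-top corners (11 mm above the seat) and the marker plates.

```bash
cat > h.py <<'E'
import numpy as np,cv2
from scipy.optimize import least_squares
from plant import monitor,optics,order
C={n:optics.calibration(n) for n in("scene","top")}
def proj(n,X):
    c=C[n]; p=np.atleast_2d(X)@np.array(c["R"]).T+c["t"]; s=p[:,:2]/p[:,2:]
    s=s*(1+c["k1"]*(s**2).sum(1,keepdims=True)); f=192/np.tan(np.radians(c["fovy"])/2)
    return s*f+[c["cx"],c["cy"]]
def tri(obs):  # {cam: pix}
    r=least_squares(lambda X:np.concatenate([proj(n,X)[0]-p for n,p in obs.items()]),[.55,0,.05]); return r.x,np.abs(r.fun).max()
def onplane(n,p,z):
    r=least_squares(lambda q:proj(n,[q[0],q[1],z])[0]-p,[.55,0]); return r.x
HUE={"red":[(0,6),(172,180)],"yellow":[(21,34)],"green":[(50,80)],"blue":[(100,125)]}
def blobs(im,col,smin=110,amin=12):
    h=cv2.cvtColor(im,cv2.COLOR_BGR2HSV); m=np.zeros(h.shape[:2],np.uint8)
    for a,b in HUE[col]: m|=cv2.inRange(h,(a,smin,60),(b,255,255))
    n,l,s,c=cv2.connectedComponentsWithStats(m)
    return [(c[i],s[i],np.argwhere(l==i)[:,::-1]) for i in range(1,n) if s[i][4]>=amin]
A=np.arange(16)*np.pi/8; D=np.c_[np.cos(A),np.sin(A)]
def cap(x,y,z,w,lo=.042):  # corners of coloured cap, z=underside
    c,s=np.cos(w),np.sin(w)
    return np.array([[x+c*a-s*b,y+s*a+c*b,z+h] for a in(-.02,.02) for b in(-.014,.014) for h in(lo,.056)])
def fitcap(sets,z=None,p0=(.5,.2,.03,-.1)):
    def f(p):
        return np.concatenate([(proj(n,cap(*p))@D.T).max(0)-((P@D.T).max(0)+.35) for n,P in sets.items()])
    r=least_squares(f,p0,loss="soft_l1"); return r.x,np.sqrt(np.mean(f(r.x)**2))
E
python3 - <<'E'
from h import *
T=cv2.imread("pics/top0.png");S=cv2.imread("pics/scene0.png")
def inb(b,x0,y0,x1,y1): return [q for q in b if x0<q[0][0]<x1 and y0<q[0][1]<y1]
for c in HUE:
    t=inb(blobs(T,c),105,185,225,270); s=inb(blobs(S,c),250,110,370,160)
    bt=max(t,key=lambda q:q[1][4]);bs=max(s,key=lambda q:q[1][4])
    p,e=fitcap({"top":bt[2],"scene":bs[2]})
    print(c,len(t),len(s),p.round(4),"yaw",np.degrees(p[3]).round(2),"rms px",e.round(2))
top=np.array([[93,460],[556,386],[569,460],[103,530],[35,78],[480,12],[493,82],[48,150]])/4+[290,160]
sc=np.array([[596,66],[40,262],[17,205],[567,22],[797,333],[160,600],[133,520],[750,280]])/5+[50,150]
for a,b in zip(top,sc):
    X,e=tri({"top":a,"scene":b}); print("duct",X.round(4),e.round(2))
for c in HUE:
    t=inb(blobs(T,c),295,190,425,265); s=inb(blobs(S,c),60,170,200,250)
    print(c,"top",[(q[0].round(1),q[1][4]) for q in t],"scene",[(q[0].round(1),q[1][4]) for q in s])
    lo=max(t,key=lambda q:q[1][4]*0-q[0][1]); near=max(s,key=lambda q:q[0][1])
    X,e=tri({"top":lo[0],"scene":near[0]}); print("  plate +x",X.round(4),e.round(2))
E
```

```text
red 1 1 [ 0.4847  0.1251  0.0501 -0.1549] yaw -8.88 rms px 0.39
yellow 1 1 [ 0.5124  0.2906  0.0495 -0.177 ] yaw -10.14 rms px 0.63
green 1 1 [ 0.4942  0.1808  0.0493 -0.1773] yaw -10.16 rms px 0.78
blue 1 1 [ 0.503   0.2361  0.0495 -0.1829] yaw -10.48 rms px 0.68
duct [ 0.3908 -0.1138  0.0403] 0.29
duct [ 0.4234 -0.3697  0.0399] 1.31
duct [ 0.383  -0.3746  0.0416] 0.64
duct [ 0.3533 -0.1177  0.0423] 0.19
duct [ 0.6032 -0.088   0.0439] 1.12
duct [ 0.6344 -0.3427  0.0413] 1.23
duct [ 0.5936 -0.3469  0.0435] 0.93
duct [ 0.5624 -0.0945  0.041 ] 0.86
red top [(array([347.1, 208.8]), np.int32(116)), (array([354. , 247.7]), np.int32(114))] scene [(array([134.8, 191.1]), np.int32(37)), (array([148.6, 216.8]), np.int32(110))]
  plate +x [ 0.5351 -0.1988  0.027 ] 0.17
yellow top [(array([371.2, 205.1]), np.int32(109)), (array([378.4, 243.9]), np.int32(113))] scene [(array([109.6, 200.2]), np.int32(40)), (array([122.8, 226.7]), np.int32(117))]
  plate +x [ 0.5418 -0.2539  0.0274] 0.24
green top [(array([322.5, 212.5]), np.int32(103)), (array([329.3, 251.4]), np.int32(102))] scene [(array([157.2, 183.1]), np.int32(23)), (array([173.7, 206.9]), np.int32(89))]
  plate +x [ 0.5281 -0.1425  0.0275] 0.17
blue top [(array([395.1, 201.4]), np.int32(103)), (array([402.4, 240.2]), np.int32(112))] scene [(array([ 83.7, 209.3]), np.int32(41)), (array([ 95.5, 237.5]), np.int32(133))]
  plate +x [ 0.5488 -0.3093  0.0269] 0.12
```

```bash
cat >> h.py <<'E'
def pose():
    s=monitor.state(); x,y,z,w=s["ee_rot"]; h=np.degrees(np.arctan2(1-2*(x*x+z*z),2*(x*y-z*w)))
    return np.array(s["ee_pos"]),h,s
def plan(goal,h1,p=None,h=None):
    """turn about tool z first, then shift (tool axes, units of 25 mm)"""
    if p is None: p,h,_=pose()
    d=np.array(goal)-p; t=np.radians(h1); y=np.array([np.cos(t),np.sin(t)]); x=np.array([-y[1],y[0]])
    return dict(dp=np.round(np.array([d[:2]@x,d[:2]@y,-d[2]])/.025,2),turn_z=round(h-h1,1))
E
python3 - <<'E'
from h import *
T=cv2.imread("pics/top0.png")
P={}
for c in HUE:
    t=[q for q in blobs(T,c) if 295<q[0][0]<425 and 190<q[0][1]<265]
    a,b=[onplane("top",q[0],.028) for q in t]; P[c]=(a+b)/2
    print(c,P[c].round(4),"len",np.linalg.norm(a-b).round(4),"yaw",np.degrees(np.arctan2(*(a-b)[::-1])).round(2))
v=P["blue"]-P["green"]; print(np.linalg.norm(v),np.degrees(np.arctan2(v[0],-v[1])))
p,h,_=pose(); print(p,h)
R=dict(red=(.4847,.1251),yellow=(.5124,.2906),green=(.4942,.1808),blue=(.503,.2361))
print("first",plan((*R["red"],.16),-9.5))
for c in R:
    print(c,"to panel",plan((*P[c],.16),7.1,np.array([*R[c],.16]),-9.5))
ks=list(R)
for a,b in zip(ks,ks[1:]): print(a,"->",b,plan((*R[b],.16),-9.5,np.array([*P[a],.16]),7.1))
E
```

```text
red [ 0.4911 -0.2043] len 0.0883 yaw 6.92
yellow [ 0.4979 -0.2597] len 0.0883 yaw 7.02
green [ 0.4843 -0.1483] len 0.0881 yaw 7.24
blue [ 0.5047 -0.3145] len 0.0885 yaw 6.86
0.16744547623342393 7.005296198195916
[ 0.1981387  -0.56563096  0.1871989 ] -70.69946960511264
first {'dp': array([29.14,  6.75,  1.09]), 'turn_z': np.float64(-61.2)}
red to panel {'dp': array([-13.11,  -1.37,  -0.  ]), 'turn_z': -16.6}
yellow to panel {'dp': array([-21.77,  -3.3 ,  -0.  ]), 'turn_z': -16.6}
green to panel {'dp': array([-13.02,  -2.02,  -0.  ]), 'turn_z': -16.6}
blue to panel {'dp': array([-21.86,  -2.66,  -0.  ]), 'turn_z': -16.6}
red -> yellow {'dp': array([19.66, -2.43, -0.  ]), 'turn_z': 16.6}
yellow -> green {'dp': array([17.35, -3.05, -0.  ]), 'turn_z': 16.6}
green -> blue {'dp': array([15.29, -1.8 , -0.  ]), 'turn_z': 16.6}
```

servo_tool(jaw=[87, 87, 87, 87, 87], dp=[[0, 0, 0], [0, 0, 0], [0, 0, 0], [0, 0, 0], [0, 0, 0]], dr=[[0, 0, -10.2], [0, 0, -10.2], [0, 0, -10.2], [0, 0, -10.2], [0, 0, -10.2]])

```text
time: 0.72
ee_pos: [0.1982, -0.5658, 0.1875]
ee_rot: [0.816, 0.578, 0.0, -0.001]
ft_force: [0.8, 0.8, -0.2]
grip_width: 0.0872
gripper_force: 0.0
```

servo_tool(jaw=[87, 87, 87, 87, 87], dp=[[0, 0, 0], [1, 0.5, 0], [1, 0.5, 0], [1, 0.5, 0], [1, 0.5, 0]], dr=[[0, 0, -10.2], [0, 0, 0], [0, 0, 0], [0, 0, 0], [0, 0, 0]])

```text
time: 1.35
ee_pos: [0.2651, -0.4733, 0.1877]
ee_rot: [0.764, 0.645, 0.0, -0.001]
ft_force: [0.3, 0.5, 0.3]
grip_width: 0.0869
gripper_force: 0.0
```

servo_tool(jaw=[87, 87, 87, 87, 87], dp=[[1, 0.4, 0], [1, 0.4, 0], [1, 0.4, 0], [1, 0.4, 0], [1, 0.4, 0]], dr=[[0, 0, 0], [0, 0, 0], [0, 0, 0], [0, 0, 0], [0, 0, 0]])

```text
time: 1.98
ee_pos: [0.3345, -0.3582, 0.1877]
ee_rot: [0.764, 0.645, 0.0, -0.001]
ft_force: [0.2, 0.6, -0.1]
grip_width: 0.0869
gripper_force: 0.0
```

servo_tool(jaw=[87, 87, 87, 87, 87], dp=[[1, 0.2, 0], [1, 0.2, 0], [1, 0.2, 0], [1, 0.2, 0], [1, 0.2, 0]], dr=[[0, 0, 0], [0, 0, 0], [0, 0, 0], [0, 0, 0], [0, 0, 0]])

```text
time: 2.6
ee_pos: [0.3791, -0.2391, 0.1877]
ee_rot: [0.764, 0.645, 0.0, -0.001]
ft_force: [0.4, -0.8, 0.7]
grip_width: 0.087
gripper_force: 0.0
```

servo_tool(jaw=[87, 87, 87, 87, 87], dp=[[1, 0.2, 0], [1, 0.2, 0], [1, 0.2, 0], [1, 0.2, 0], [1, 0.2, 0]], dr=[[0, 0, 0], [0, 0, 0], [0, 0, 0], [0, 0, 0], [0, 0, 0]])

```text
time: 3.22
ee_pos: [0.4239, -0.1201, 0.1878]
ee_rot: [0.764, 0.645, 0.0, -0.001]
ft_force: [0.8, -0.0, 0.1]
grip_width: 0.0871
gripper_force: 0.0
```

servo_tool(jaw=[87, 87, 87, 87, 87], dp=[[1, 0.1, 0], [1, 0.1, 0], [1, 0.1, 0], [1, 0.1, 0], [1, 0.1, 0]], dr=[[0, 0, 0], [0, 0, 0], [0, 0, 0], [0, 0, 0], [0, 0, 0]])

```text
time: 3.85
ee_pos: [0.4564, 0.0008, 0.1878]
ee_rot: [0.764, 0.645, -0.0, -0.001]
ft_force: [1.4, 0.1, 0.5]
grip_width: 0.0869
gripper_force: 0.0
```

servo_tool(jaw=[87, 87, 87, 87, 87], dp=[[1, 0, 0], [1, 0, 0], [1, 0, 0.5], [1, 0, 0.5], [0, 0, 0]], dr=[[0, 0, 0], [0, 0, 0], [0, 0, 0], [0, 0, 0], [0, 0, 0]])

```text
time: 4.47
ee_pos: [0.472, 0.0992, 0.162]
ee_rot: [0.763, 0.646, -0.001, -0.001]
ft_force: [-0.8, 0.8, 0.5]
grip_width: 0.0871
gripper_force: 0.0
```

Run:
```python
from h import *
print(pose()[:2],plan((.4847,.1251,.07),-9.5))
```

```text
(array([0.47200639, 0.09924146, 0.16201149]), np.float64(-9.5024793079621)) {'dp': array([1.1 , 0.33, 3.68]), 'turn_z': np.float64(-0.0)}
```

servo_tool(jaw=[87, 87, 87, 87, 87], dp=[[0.6, 0.15, 0], [0.5, 0.18, 0.2], [0, 0, 1], [0, 0, 1], [0, 0, 0.7]], dr=[[0, 0, 0], [0, 0, 0], [0, 0, 0], [0, 0, 0], [0, 0, 0]])

```text
time: 5.1
ee_pos: [0.4869, 0.1233, 0.0895]
ee_rot: [0.764, 0.646, -0.0, -0.0]
ft_force: [0.4, 0.3, 0.0]
grip_width: 0.087
gripper_force: 0.0
```

servo_tool(jaw=[87, 87], dp=[[0, 0, 0.7], [0, 0, 0.08]], dr=[[0, 0, 0], [0, 0, 0]])

```text
time: 5.35
ee_pos: [0.4863, 0.1231, 0.07]
ee_rot: [0.764, 0.646, -0.001, -0.001]
ft_force: [0.2, -0.1, 0.0]
grip_width: 0.0869
gripper_force: 0.0
```

Run:
```python
from h import *
p,h,s=pose();print(p,h,s["ft_force"])
a=optics.get_image("scene")[60:220,220:400];b=optics.get_image("top")[150:310,90:270]
cv2.imwrite("pics/g1.png",cv2.resize(np.hstack([a,b]),None,fx=2.2,fy=2.2,interpolation=2))
```

```text
[0.48625917 0.12312362 0.07001016] -9.550932819547718 [ 0.19707855 -0.11954049  0.00908713]
```

View pics/g1.png

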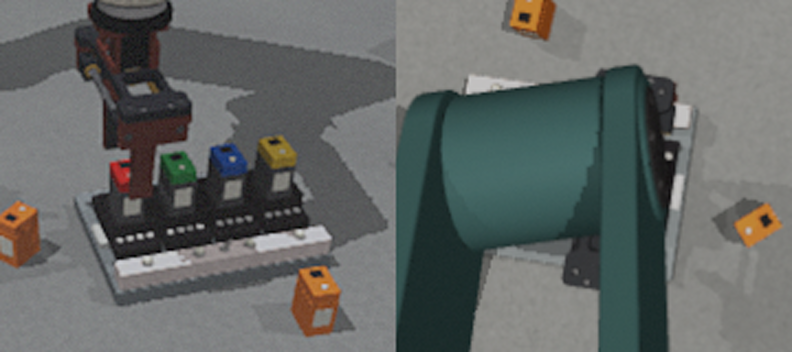

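The left crop shows the near finger in front of the red relay at about (140,165), with nothing touching. Now grip.

servo_tool(jaw=[34, 34, 34, 34], dp=[[0, 0, 0], [0, 0, 0], [0, 0, 0], [0, 0, 0]], dr=[[0, 0, 0], [0, 0, 0], [0, 0, 0], [0, 0, 0]])

```text
time: 5.95
ee_pos: [0.4869, 0.1231, 0.0712]
ee_rot: [0.763, 0.646, 0.0, 0.0]
ft_force: [-0.5, -0.5, -0.8]
grip_width: 0.0511
gripper_force: 0.0
```

servo_tool(jaw=[20, 20, 20, 20], dp=[[0, 0, 0], [0, 0, 0], [0, 0, 0], [0, 0, 0]], dr=[[0, 0, 0], [0, 0, 0], [0, 0, 0], [0, 0, 0]])

```text
time: 6.45
ee_pos: [0.4843, 0.1234, 0.0726]
ee_rot: [0.763, 0.646, -0.001, -0.001]
ft_force: [-10.9, 0.6, 26.7]
grip_width: 0.0204
gripper_force: 15.9
```

servo_tool(jaw=[20, 20, 20, 20, 20], dp=[[0, 0, -0.4], [0, 0, -0.8], [0, 0, -0.8], [0, 0, -0.8], [0, 0, -0.8]], dr=[[0, 0, 0], [0, 0, 0], [0, 0, 0], [0, 0, 0], [0, 0, 0]])

```text
time: 7.08
ee_pos: [0.4869, 0.123, 0.1617]
ee_rot: [0.763, 0.646, 0.0, 0.0]
ft_force: [0.4, 0.5, 0.3]
grip_width: 0.0202
gripper_force: 0.0
```

Run:
```python
from h import *
p,h,s=pose();print(p,h,plan((.4911,-.2043,.16),7.0))
a=optics.get_image("scene")[20:220,220:400]
cv2.imwrite("pics/g2.png",cv2.resize(a,None,fx=3,fy=3,interpolation=2))
```

```text
[0.48690335 0.1230194  0.16171911] -9.506746038871725 {'dp': array([-13.02,  -1.43,   0.07]), 'turn_z': np.float64(-16.5)}
```

View pics/g2.png

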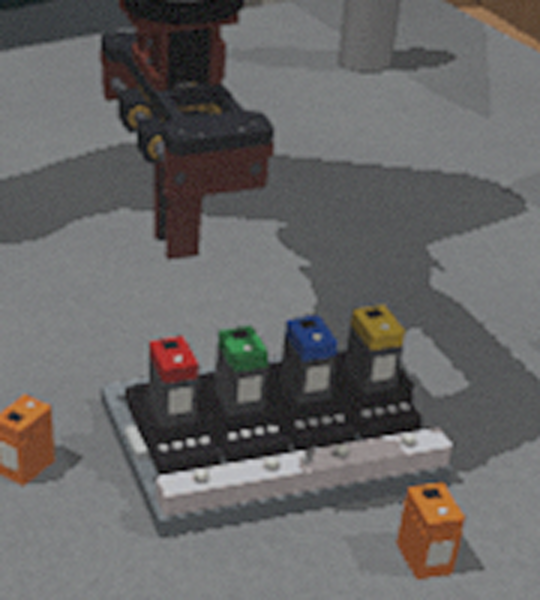

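Run:
```python
from h import *
p,h,s=pose();t=np.radians(h);u=np.array([np.cos(t),np.sin(t),0])
for d in(-.01,.01):
  for dz in(0,.061): print("scene px",proj("scene",p+u*d+[0,0,dz]), "crop",(proj("scene",p+u*d+[0,0,dz])-[220,20])*3)
T=cv2.imread("pics/top0.png");S=optics.get_image("scene");S0=cv2.imread("pics/scene0.png")
for c in HUE:
    f=lambda im:max([q for q in blobs(im,c) if 250<q[0][0]<370 and 110<q[0][1]<160],key=lambda q:q[1][4])
    print(c,f(S0)[0],f(S)[0],f(S0)[1],f(S)[1])
    for z in (.0496,.015):
      print("   ",z,onplane("scene",f(S0)[0],z+.05),onplane("top",max([q for q in blobs(T,c) if 105<q[0][0]<225 and 185<q[0][1]<270],key=lambda q:q[1][4])[0],z+.05))
print(s["grip_width"],proj("scene",[0.46,.1,0]),C["scene"])
```

```text
scene px [[276.83830885 113.24729039]] crop [[170.51492656 279.74187117]]
scene px [[277.59095114  87.99327723]] crop [[172.77285342 203.9798317 ]]
scene px [[279.48960325 117.89538241]] crop [[178.46880976 293.68614724]]
scene px [[280.37895081  92.42993607]] crop [[181.13685243 217.28980821]]
red [277.44318182 139.375     ] [277.46745562 139.65088757] [270 132  16  16 176] [270 132  16  16 169]
    0.0496 [0.48631362 0.12465546] [0.48476637 0.12512262]
    0.015 [0.4414417  0.14781493] [0.48588486 0.12997715]
yellow [345.38554217 129.0060241 ] [345.70121951 129.08536585] [337 122  18  15 166] [337 122  18  15 164]
    0.0496 [0.51478109 0.28926241] [0.51239154 0.29013661]
    0.015 [0.47171927 0.32288836] [0.51457515 0.30135343]
green [300.59731544 135.82550336] [300.77697842 136.10791367] [293 129  16  15 149] [293 129  16  14 139]
    0.0496 [0.49577224 0.17969057] [0.49422926 0.18076177]
    0.015 [0.45150175 0.20634943] [0.49571261 0.18776152]
blue [323.26380368 132.53374233] [323.5408805  132.80503145] [316 125  16  15 163] [316 125  16  15 159]
    0.0496 [0.50587777 0.23425833] [0.50330565 0.23536604]
    0.015 [0.46224983 0.26438686] [0.50513895 0.24447112]
0.019944415508285608 [[262.71482297 169.64726137]] {'fovy': 49.544648273119236, 'cx': 252.0334283771936, 'cy': 189.96718448717476, 'k1': -0.0030437785761969864, 'R': array([[ 0.40058739,  0.91616132, -0.01334833],
       [ 0.60157256, -0.27396762, -0.75036804],
       [-0.69111519,  0.29255799, -0.66088548]]), 't': array([-0.24942476, -0.2996662 ,  1.31935893])}
```

The relays have not moved (the red cap is still at (277,139)), but the fingers closed over its top. In the picture the tips sit about 13 px higher than the projected TCP. I'll check the camera scale against the orange relay standing on the bench.

Run:
```python
from h import *
HUE["orange"]=[(7,18)]
T=cv2.imread("pics/top0.png");S=cv2.imread("pics/scene0.png")
for nm,(tc,sc) in dict(a=((255,252),(228,167)),b=((152,156),(364,197))).items():
    g=lambda im,c:min([q for q in blobs(im,"orange",120,60)],key=lambda q:np.hypot(*(q[0]-c)))
    t,s=g(T,tc),g(S,sc); print(t[0],t[1],s[0],s[1])
    import h
    def f(p): return np.concatenate([(proj(n,cap(*p,lo=0))@D.T).max(0)-((P@D.T).max(0)+.35) for n,P in (("top",t[2]),("scene",s[2]))])
    for w in (-.8,0,.8):
        r=least_squares(f,(.5 if nm=="a" else .65,.0 if nm=="a" else .25,.0,w),loss="soft_l1"); print(nm,r.x.round(4),np.sqrt(np.mean(f(r.x)**2)).round(2))
p,hh,s=pose()
# near finger tip when open at g1, expected pixel
P=np.array([.4863,.1231,.07]);t=np.radians(-9.5)
print("g1 tip exp",proj("scene",P+np.array([np.cos(t),np.sin(t),0])*.05),"seen about 286,148.6")
for z in (.1,.103,.106): print(z,proj("scene",[*(P[:2]+np.array([np.cos(t),np.sin(t)])*.05),z]))
a=optics.get_image("scene")[40:160,230:350]
cv2.imwrite("pics/g3.png",cv2.resize(a,None,fx=5,fy=5,interpolation=2))
```

```text
[253.79357798 251.94495413] [244 243  21  19 218] [228.17435897 165.8025641 ] [218 152  20  30 390]
a [ 0.4443  0.0141 -0.0011 -1.0325] 0.56
a [ 0.4441  0.0142 -0.0015  0.6738] 1.55
a [ 0.4441  0.0142 -0.0016  0.8395] 1.62
[151.8913738  155.55910543] [142 145  20  23 313] [362.47522523 195.68243243] [352 181  23  32 444]
b [ 6.684e-01  2.447e-01  4.000e-04 -2.432e-01] 0.66
b [ 6.684e-01  2.447e-01  4.000e-04 -2.432e-01] 0.66
b [ 6.681e-01  2.449e-01 -3.000e-04  9.994e-01] 1.79
g1 tip exp [[282.87257374 162.67061788]] seen about 286,148.6
0.1 [[283.35742057 151.86415867]]
0.103 [[283.40705325 150.75777225]]
0.106 [[283.45690005 149.64658442]]
```

View pics/g3.png

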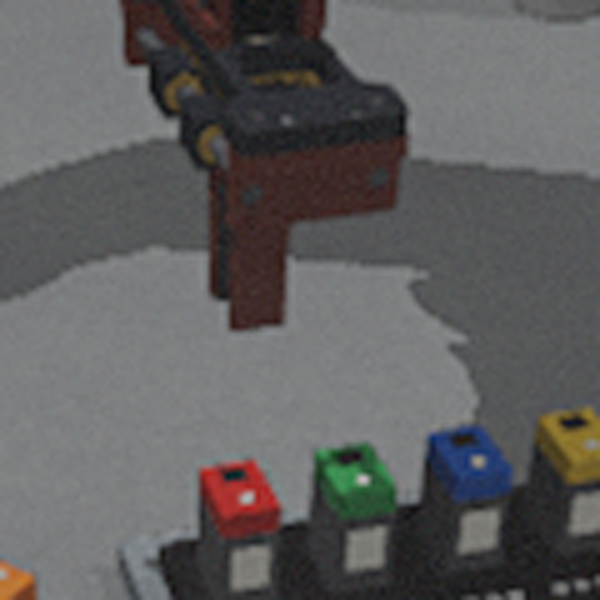

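The cameras are right: the orange relays fit with their undersides at z≈0. In this picture the near tip ends at about (281,105), where the reported TCP predicts about (281,121), so the real tips are about 36 mm above the reported TCP. I'll open, go about 35 mm lower, and watch the force.

servo_tool(jaw=[87, 87, 87, 87, 87], dp=[[0.08, 0, 0], [0, 0, 0], [0, 0, 0], [0, 0, 0.5], [0, 0, 0.6]], dr=[[0, 0, 0], [0, 0, 0], [0, 0, 0], [0, 0, 0], [0, 0, 0]])

```text
time: 7.85
ee_pos: [0.487, 0.125, 0.1325]
ee_rot: [0.763, 0.646, 0.0, -0.0]
ft_force: [-0.5, 0.6, -0.3]
grip_width: 0.0665
gripper_force: 0.0
```

servo_tool(jaw=[87, 87, 87, 87, 87], dp=[[0, 0, 0.5], [0, 0, 0.5], [0, 0, 0.5], [0, 0, 0.5], [0, 0, 0.5]], dr=[[0, 0, 0], [0, 0, 0], [0, 0, 0], [0, 0, 0], [0, 0, 0]])

```text
time: 8.48
ee_pos: [0.4872, 0.1251, 0.0702]
ee_rot: [0.763, 0.646, 0.0, -0.0]
ft_force: [-0.0, -0.7, -0.0]
grip_width: 0.0873
gripper_force: 0.0
```

servo_tool(jaw=[87, 87, 87, 87], dp=[[0, 0, 0.4], [0, 0, 0.4], [0, 0, 0.3], [0, 0, 0.3]], dr=[[0, 0, 0], [0, 0, 0], [0, 0, 0], [0, 0, 0]])

```text
time: 8.98
ee_pos: [0.4872, 0.1251, 0.0356]
ee_rot: [0.763, 0.646, 0.0, 0.0]
ft_force: [-0.4, 0.7, 0.3]
grip_width: 0.087
gripper_force: 0.0
```

Run:
```python
from h import *
print(pose())
a=optics.get_image("scene")[60:180,240:360]
cv2.imwrite("pics/g4.png",cv2.resize(a,None,fx=5,fy=5,interpolation=2))
```

```text
(array([0.48724318, 0.12509119, 0.03560005]), np.float64(-9.504042228113546), {'time': 8.975, 'q': array([1.13794646e-01, 4.20919861e-01, 1.87928033e+00, 1.80788167e-04,
       8.41168263e-01, 2.79550961e-01]), 'qvel': array([ 0.00162311,  0.09348769,  0.0474746 , -0.00033238, -0.14646279,
       -0.00049479]), 'joint_torque': array([ 4.77542562e-03, -4.66211593e+01, -1.77379650e+01,  5.55747247e-02,
        1.93066956e-01, -1.18086159e-04]), 'ee_pos': array([0.48724318, 0.12509119, 0.03560005]), 'ee_rot': array([7.63255249e-01, 6.46097057e-01, 1.30649061e-04, 6.20583997e-06]), 'ft_force': array([-0.35941556,  0.72642818,  0.29615537]), 'moment': array([-0.0229032 , -0.09404435, -0.04638393]), 'gripper_force': 0.0, 'grip_width': 0.0869783815593338})
```

View pics/g4.png

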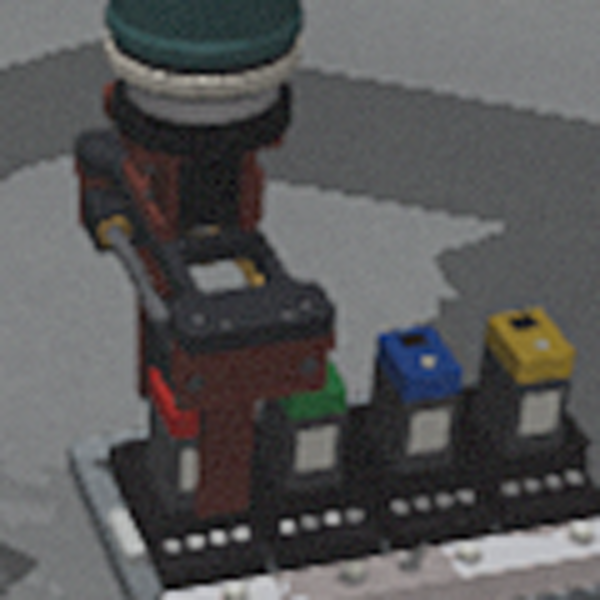

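The near finger now ends at about (284,163), beside the red relay and just above the socket, which puts the tips at z≈0.07 with no contact. Close.

servo_tool(jaw=[25, 25, 25, 25, 25], dp=[[0, 0, 0], [0, 0, 0], [0, 0, 0], [0, 0, 0], [0, 0, 0]], dr=[[0, 0, 0], [0, 0, 0], [0, 0, 0], [0, 0, 0], [0, 0, 0]])

```text
time: 9.65
ee_pos: [0.4871, 0.1251, 0.0361]
ee_rot: [0.763, 0.646, 0.0, -0.0]
ft_force: [-1.4, 0.3, 1.1]
grip_width: 0.0401
gripper_force: 0.4
```

servo_tool(jaw=[25, 25, 25, 25], dp=[[0, 0, 0], [0, 0, 0], [0, 0, 0], [0, 0, 0]], dr=[[0, 0, 0], [0, 0, 0], [0, 0, 0], [0, 0, 0]])

```text
time: 10.15
ee_pos: [0.4871, 0.1251, 0.0361]
ee_rot: [0.763, 0.646, 0.0, -0.0]
ft_force: [-0.7, 0.3, 3.8]
grip_width: 0.04
gripper_force: 30.0
```

servo_tool(jaw=[25, 25, 25, 25, 25], dp=[[0, 0, -0.4], [0, 0, -0.9], [0, 0, -0.9], [0, 0, -0.9], [0, 0, -0.9]], dr=[[0, 0, 0], [0, 0, 0], [0, 0, 0], [0, 0, -8], [0, 0, -8.5]])

```text
time: 10.78
ee_pos: [0.487, 0.125, 0.1371]
ee_rot: [0.661, 0.751, 0.0, 0.0]
ft_force: [-0.4, -0.7, -1.6]
grip_width: 0.0402
gripper_force: 30.0
```

servo_tool(jaw=[25, 25, 25, 25, 25], dp=[[-0.5, -0.1, 0], [-1, -0.1, 0], [-1, -0.1, 0], [-1, -0.1, 0], [-1, -0.1, 0]], dr=[[0, 0, 0], [0, 0, 0], [0, 0, 0], [0, 0, 0], [0, 0, 0]])

```text
time: 11.4
ee_pos: [0.4873, 0.0104, 0.1349]
ee_rot: [0.664, 0.748, -0.001, -0.001]
ft_force: [0.8, -0.1, -0.7]
grip_width: 0.0397
gripper_force: 30.0
```

servo_tool(jaw=[25, 25, 25, 25, 25], dp=[[-1, -0.1, 0], [-1, -0.1, 0], [-1, -0.1, 0], [-1, -0.1, 0], [-1, -0.1, 0]], dr=[[0, 0, 0], [0, 0, 0], [0, 0, 0], [0, 0, 0], [0, 0, 0]])

```text
time: 12.02
ee_pos: [0.4899, -0.115, 0.1348]
ee_rot: [0.664, 0.748, -0.0, -0.001]
ft_force: [0.5, 0.4, -1.2]
grip_width: 0.0397
gripper_force: 30.0
```

servo_tool(jaw=[25, 25, 25, 25, 25], dp=[[-1, -0.1, 0], [-1, -0.1, 0], [-1, -0.1, 0], [-0.6, -0.1, 0], [0, 0, 0]], dr=[[0, 0, 0], [0, 0, 0], [0, 0, 0], [0, 0, 0], [0, 0, 0]])

```text
time: 12.65
ee_pos: [0.4916, -0.2051, 0.1353]
ee_rot: [0.664, 0.748, -0.0, -0.001]
ft_force: [0.1, -0.8, -1.1]
grip_width: 0.04
gripper_force: 30.0
```

Run:
```python
from h import *
p,h,s=pose();print(p,h,s["grip_width"],s["gripper_force"],plan((.4911,-.2043,.0175),7.0))
a=optics.get_image("scene")[70:250,40:240]
cv2.imwrite("pics/p1.png",cv2.resize(a,None,fx=3.3,fy=3.3,interpolation=2))
```

```text
[ 0.49158956 -0.20505026  0.13531215] 6.814289996691817 0.04000663636216592 29.999877512454987 {'dp': array([ 0.03, -0.02,  4.71]), 'turn_z': np.float64(-0.2)}
```

View pics/p1.png

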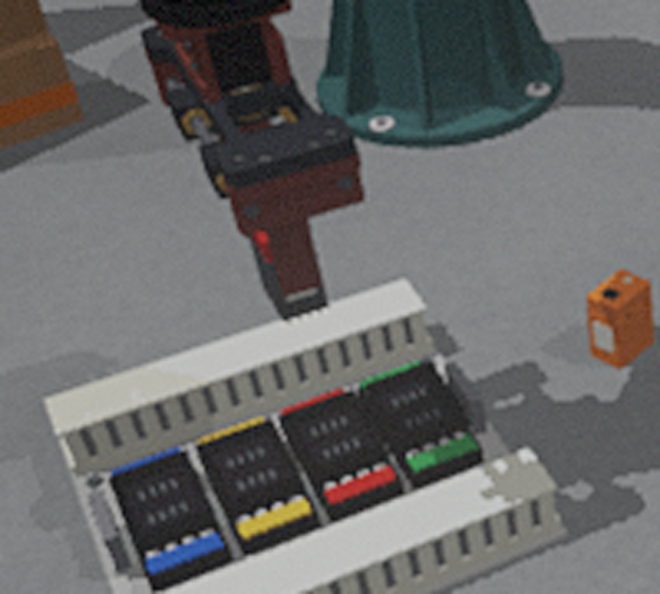

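The red relay is held upright between the fingers, its front lower edge at about (132,163), beyond its socket at about (140,203). I'll check that against the prediction and descend.

Run:
```python
from h import *
p,h,s=pose();t=np.radians(h);u=np.array([np.cos(t),np.sin(t),0]);v=np.array([-u[1],u[0],0])
for b in(-.014,.014): print((proj("scene",p+u*.02+v*b+[0,0,.0135])-[40,70])*3.3)
```

```text
[[283.66188223 321.3145153 ]]
[[329.68105882 306.01929282]]
```

servo_tool(jaw=[25, 25, 25, 25], dp=[[0.03, -0.02, 0.9], [0, 0, 0.9], [0, 0, 0.9], [0, 0, 0.8]], dr=[[0, 0, 0], [0, 0, 0], [0, 0, 0], [0, 0, 0]])

```text
time: 13.2
ee_pos: [0.4913, -0.2022, 0.0476]
ee_rot: [0.663, 0.749, 0.0, -0.0]
ft_force: [-0.8, 0.2, -0.5]
grip_width: 0.0399
gripper_force: 30.0
```

servo_tool(jaw=[25, 25, 25, 25], dp=[[-0.04, 0, 0.5], [0, 0, 0.4], [0, 0, 0.2], [0, 0, 0]], dr=[[0, 0, 0], [0, 0, 0], [0, 0, 0], [0, 0, 0]])

```text
time: 13.7
ee_pos: [0.4918, -0.2045, 0.0209]
ee_rot: [0.663, 0.749, 0.0, -0.0]
ft_force: [-0.3, -0.6, -0.2]
grip_width: 0.04
gripper_force: 30.0
```

servo_tool(jaw=[25, 25], dp=[[0, 0, 0.08], [0, 0, 0]], dr=[[0, 0, 0], [0, 0, 0]])

```text
time: 13.95
ee_pos: [0.4923, -0.2049, 0.0201]
ee_rot: [0.663, 0.749, 0.0, 0.001]
ft_force: [-1.3, 0.6, 5.4]
grip_width: 0.0399
gripper_force: 30.0
```

servo_tool(jaw=[60, 87, 87, 87], dp=[[0, 0, 0], [0, 0, 0], [0, 0, 0], [0, 0, 0]], dr=[[0, 0, 0], [0, 0, 0], [0, 0, 0], [0, 0, 0]])

```text
time: 14.45
ee_pos: [0.4918, -0.2046, 0.0189]
ee_rot: [0.663, 0.749, 0.0, -0.0]
ft_force: [0.6, -0.5, -0.8]
grip_width: 0.0763
gripper_force: 0.0
```

servo_tool(jaw=[87, 87, 87, 87, 87], dp=[[0, 0, -0.4], [0, 0, -0.9], [0, 0, -0.9], [0, 0, -0.9], [0, 0, -0.9]], dr=[[0, 0, 0], [0, 0, 0], [0, 0, 0], [0, 0, 0], [0, 0, 0]])

```text
time: 15.08
ee_pos: [0.4918, -0.2046, 0.1204]
ee_rot: [0.663, 0.749, 0.0, 0.0]
ft_force: [-0.1, -0.4, 0.3]
grip_width: 0.087
gripper_force: 0.0
```

Run:
```python
from h import *
p,h,s=pose();print(p,h,s["grip_width"])
S=optics.get_image("scene"); cv2.imwrite("pics/s_red.png",S)
b=max([q for q in blobs(S,"red") if 60<q[0][0]<230 and 130<q[0][1]<215],key=lambda q:q[1][4])
print(b[0],b[1])
for z in (.0315,.0335,.036): 
    f=lambda q:(proj("scene",cap(q[0],q[1],z,q[2]))@D.T).max(0)-((b[2]@D.T).max(0)+.35)
    r=least_squares(f,(.49,-.2,.12),loss="soft_l1");print(z,r.x,np.sqrt(np.mean(f(r.x)**2)))
print(plan((.4942,.1808,.1207),-9.5), plan((.5124,.2906,.1207),-9.5))
```

```text
[ 0.49184458 -0.20461956  0.12035914] 6.99775315010153 0.08701800986638829
[136.         185.36444444] [127 176  19  19 225]
0.0315 [ 0.48783001 -0.20481443  0.09275854] 0.737299608295335
0.0335 [ 0.49031307 -0.20493734  0.0912961 ] 0.7697082015626557
0.036 [ 0.4934156  -0.2050909   0.08934362] 0.810886164152107
{'dp': array([15.25, -2.53,  0.09]), 'turn_z': np.float64(16.5)} {'dp': array([19.7 , -2.53,  0.09]), 'turn_z': np.float64(16.5)}
```

Red is seated: its cap fits at (0.491,-0.205), in its socket. Next is green.

servo_tool(jaw=[87, 87, 87, 87, 87], dp=[[0, 0, 0], [0, 0, 0], [0.6, -0.1, 0], [1, -0.2, 0], [1, -0.2, 0]], dr=[[0, 0, 8], [0, 0, 8.5], [0, 0, 0], [0, 0, 0], [0, 0, 0]])

```text
time: 15.75
ee_pos: [0.4898, -0.1368, 0.1188]
ee_rot: [0.762, 0.647, 0.0, -0.0]
ft_force: [0.4, -0.0, -0.0]
grip_width: 0.087
gripper_force: 0.0
```

servo_tool(jaw=[87, 87, 87, 87, 87], dp=[[1, -0.2, 0], [1, -0.2, 0], [1, -0.2, 0], [1, -0.2, 0], [1, -0.2, 0]], dr=[[0, 0, 0], [0, 0, 0], [0, 0, 0], [0, 0, 0], [0, 0, 0]])

```text
time: 16.38
ee_pos: [0.4855, -0.0093, 0.1189]
ee_rot: [0.762, 0.648, -0.0, -0.0]
ft_force: [-0.8, 0.4, 0.3]
grip_width: 0.0869
gripper_force: 0.0
```

servo_tool(jaw=[87, 87, 87, 87, 87], dp=[[1, -0.2, 0], [1, -0.2, 0], [1, -0.2, 0], [1, -0.2, 0], [1, -0.2, 0]], dr=[[0, 0, 0], [0, 0, 0], [0, 0, 0], [0, 0, 0], [0, 0, 0]])

```text
time: 17.0
ee_pos: [0.4812, 0.118, 0.1189]
ee_rot: [0.762, 0.648, -0.0, -0.0]
ft_force: [0.3, 1.4, -0.2]
grip_width: 0.087
gripper_force: 0.0
```

servo_tool(jaw=[87, 87, 87, 87], dp=[[1, 0, 0], [1, 0, 0], [0.65, 0, 0], [0, 0, 0]], dr=[[0, 0, 0], [0, 0, 0], [0, 0, 0], [0, 0, 0]])

```text
time: 17.5
ee_pos: [0.4928, 0.1827, 0.1189]
ee_rot: [0.762, 0.647, -0.0, -0.0]
ft_force: [0.2, 0.4, -0.3]
grip_width: 0.0868
gripper_force: 0.0
```

Run:
```python
from h import *
print(pose()[:2],plan((.4952,.1805,.036),-9.5))
```

```text
(array([0.49279118, 0.18271609, 0.11891046]), np.float64(-9.318964979332609)) {'dp': array([-0.07,  0.11,  3.32]), 'turn_z': np.float64(0.2)}
```

Descend with the green correction, close, then lift.

servo_tool(jaw=[87, 87, 87, 87, 87], dp=[[-0.07, 0.1, 0.6], [0, 0, 0.9], [0, 0, 0.9], [0, 0, 0.6], [0, 0, 0.3]], dr=[[0, 0, 0.2], [0, 0, 0], [0, 0, 0], [0, 0, 0], [0, 0, 0]])

```text
time: 18.12
ee_pos: [0.4946, 0.1789, 0.0353]
ee_rot: [0.765, 0.645, -0.001, -0.0]
ft_force: [0.1, -0.5, 0.0]
grip_width: 0.0871
gripper_force: 0.0
```

servo_tool(jaw=[25, 25, 25, 25, 25], dp=[[0, 0, 0], [0, 0, 0], [0, 0, 0], [0, 0, 0], [0, 0, 0]], dr=[[0, 0, 0], [0, 0, 0], [0, 0, 0], [0, 0, 0], [0, 0, 0]])

```text
time: 18.75
ee_pos: [0.4955, 0.1797, 0.0368]
ee_rot: [0.764, 0.645, 0.0, 0.0]
ft_force: [0.2, -0.6, -0.4]
grip_width: 0.0406
gripper_force: 0.1
```

servo_tool(jaw=[25, 25, 25, 25], dp=[[0, 0, 0], [0, 0, 0], [0, 0, 0], [0, 0, 0]], dr=[[0, 0, 0], [0, 0, 0], [0, 0, 0], [0, 0, 0]])

```text
time: 19.25
ee_pos: [0.4954, 0.1797, 0.0367]
ee_rot: [0.764, 0.645, 0.0, -0.0]
ft_force: [-1.8, 0.0, 5.1]
grip_width: 0.0399
gripper_force: 30.0
```

Run:
```python
from h import *
print(pose()[:2],plan((.485,-.1483,.136),7))
```

```text
(array([0.49539927, 0.17973064, 0.03669499]), np.float64(-9.702704903689085)) {'dp': array([-12.97,  -2.01,  -3.97]), 'turn_z': np.float64(-16.7)}
```

servo_tool(jaw=[25, 25, 25, 25, 25], dp=[[0, 0, -0.4], [0, 0, -0.9], [0, 0, -0.9], [0, 0, -0.9], [0, 0, -0.9]], dr=[[0, 0, 0], [0, 0, 0], [0, 0, 0], [0, 0, -8], [0, 0, -8.7]])

```text
time: 19.88
ee_pos: [0.4949, 0.1795, 0.1374]
ee_rot: [0.661, 0.751, -0.0, -0.0]
ft_force: [0.5, 0.4, -1.6]
grip_width: 0.0404
gripper_force: 30.0
```

servo_tool(jaw=[25, 25, 25, 25, 25], dp=[[-0.5, -0.1, 0], [-1, -0.2, 0], [-1, -0.2, 0], [-1, -0.2, 0], [-1, -0.2, 0]], dr=[[0, 0, 0], [0, 0, 0], [0, 0, 0], [0, 0, 0], [0, 0, 0]])

```text
time: 20.5
ee_pos: [0.4853, 0.0636, 0.1353]
ee_rot: [0.664, 0.748, -0.001, -0.001]
ft_force: [0.5, -0.0, -0.7]
grip_width: 0.0397
gripper_force: 30.0
```

servo_tool(jaw=[25, 25, 25, 25, 25], dp=[[-1, -0.2, 0], [-1, -0.2, 0], [-1, -0.2, 0], [-1, -0.2, 0], [-1, -0.2, 0]], dr=[[0, 0, 0], [0, 0, 0], [0, 0, 0], [0, 0, 0], [0, 0, 0]])

```text
time: 21.12
ee_pos: [0.4756, -0.0632, 0.1353]
ee_rot: [0.664, 0.748, -0.001, -0.001]
ft_force: [0.3, -0.3, -1.3]
grip_width: 0.0401
gripper_force: 30.0
```

servo_tool(jaw=[25, 25, 25, 25, 25], dp=[[-1, -0.1, 0], [-1, 0, 0], [-1, 0, 0], [-0.5, 0, 0], [0, 0, 0]], dr=[[0, 0, 0], [0, 0, 0], [0, 0, 0], [0, 0, 0], [0, 0, 0]])

```text
time: 21.75
ee_pos: [0.4846, -0.1496, 0.1358]
ee_rot: [0.664, 0.748, -0.0, -0.001]
ft_force: [0.2, 0.5, -1.2]
grip_width: 0.04
gripper_force: 30.0
```

Run:
```python
from h import *
p,h,s=pose();print(p,h,s["grip_width"],s["gripper_force"],plan((.485,-.1483,.0205),7.0))
```

```text
[ 0.48459941 -0.14955326  0.13578338] 6.828915021564641 0.03996439069882884 29.996832311153412 {'dp': array([0.05, 0.02, 4.61]), 'turn_z': np.float64(-0.2)}
```

servo_tool(jaw=[25, 25, 25, 25, 25], dp=[[0.05, 0.02, 0.9], [0, 0, 0.9], [0, 0, 0.9], [0, 0, 0.8], [0, 0, 0.5]], dr=[[0, 0, -0.2], [0, 0, 0], [0, 0, 0], [0, 0, 0], [0, 0, 0]])

```text
time: 22.38
ee_pos: [0.4846, -0.1465, 0.0354]
ee_rot: [0.661, 0.75, -0.0, -0.001]
ft_force: [1.3, 0.1, -1.1]
grip_width: 0.0399
gripper_force: 30.0
```

servo_tool(jaw=[25, 25, 25], dp=[[0, 0, 0.3], [0, 0, 0.2], [0, 0, 0]], dr=[[0, 0, 0], [0, 0, 0], [0, 0, 0]])

```text
time: 22.75
ee_pos: [0.4857, -0.1477, 0.024]
ee_rot: [0.661, 0.75, 0.0, 0.0]
ft_force: [0.1, -0.1, -0.5]
grip_width: 0.0398
gripper_force: 30.0
```

servo_tool(jaw=[25, 25], dp=[[0, 0, 0.08], [0, 0, 0]], dr=[[0, 0, 0], [0, 0, 0]])

```text
time: 23.0
ee_pos: [0.4858, -0.1479, 0.0222]
ee_rot: [0.661, 0.75, 0.0, 0.0]
ft_force: [0.2, 0.9, -0.5]
grip_width: 0.0397
gripper_force: 30.0
```

servo_tool(jaw=[25, 25, 25], dp=[[0, 0, 0.06], [0, 0, 0], [0, 0, 0]], dr=[[0, 0, 0], [0, 0, 0], [0, 0, 0]])

```text
time: 23.38
ee_pos: [0.4859, -0.1479, 0.0207]
ee_rot: [0.661, 0.75, 0.0, 0.0]
ft_force: [0.3, 0.1, 2.6]
grip_width: 0.04
gripper_force: 30.0
```

servo_tool(jaw=[60, 87, 87, 87], dp=[[0, 0, 0], [0, 0, 0], [0, 0, 0], [0, 0, 0]], dr=[[0, 0, 0], [0, 0, 0], [0, 0, 0], [0, 0, 0]])

```text
time: 23.88
ee_pos: [0.4856, -0.1477, 0.0204]
ee_rot: [0.661, 0.75, 0.0, -0.0]
ft_force: [-0.0, 0.6, 0.5]
grip_width: 0.0764
gripper_force: 0.0
```

servo_tool(jaw=[87, 87, 87, 87, 87], dp=[[0, 0, -0.4], [0, 0, -0.9], [0, 0, -0.9], [0, 0, -0.9], [0, 0, -0.9]], dr=[[0, 0, 0], [0, 0, 0], [0, 0, 0], [0, 0, 8], [0, 0, 8.5]])

```text
time: 24.5
ee_pos: [0.4856, -0.1478, 0.1219]
ee_rot: [0.764, 0.646, 0.0, 0.0]
ft_force: [1.1, 0.6, -1.2]
grip_width: 0.0872
gripper_force: 0.0
```

servo_tool(jaw=[87, 87, 87, 87, 87], dp=[[0.6, -0.1, 0], [1, -0.1, 0], [1, -0.1, 0], [1, -0.1, 0], [1, -0.1, 0]], dr=[[0, 0, 0], [0, 0, 0], [0, 0, 0], [0, 0, 0], [0, 0, 0]])

```text
time: 25.12
ee_pos: [0.4907, -0.0303, 0.1196]
ee_rot: [0.761, 0.649, -0.0, -0.001]
ft_force: [0.4, 0.8, -0.7]
grip_width: 0.0871
gripper_force: 0.0
```

servo_tool(jaw=[87, 87, 87, 87, 87], dp=[[1, -0.1, 0], [1, -0.1, 0], [1, -0.1, 0], [1, -0.1, 0], [1, -0.1, 0]], dr=[[0, 0, 0], [0, 0, 0], [0, 0, 0], [0, 0, 0], [0, 0, 0]])

```text
time: 25.75
ee_pos: [0.4983, 0.0948, 0.1195]
ee_rot: [0.761, 0.649, -0.001, -0.001]
ft_force: [0.3, 0.2, 0.3]
grip_width: 0.0873
gripper_force: 0.0
```

servo_tool(jaw=[87, 87, 87, 87, 87], dp=[[1, -0.2, 0], [1, -0.2, 0], [1, -0.2, 0], [1, -0.2, 0], [1, 0, 0]], dr=[[0, 0, 0], [0, 0, 0], [0, 0, 0], [0, 0, 0], [0, 0, 0]])

```text
time: 26.38
ee_pos: [0.4982, 0.2211, 0.1194]
ee_rot: [0.761, 0.649, -0.001, -0.001]
ft_force: [0.2, 0.4, 0.3]
grip_width: 0.0869
gripper_force: 0.0
```

servo_tool(jaw=[87, 87], dp=[[0.6, 0, 0], [0, 0, 0]], dr=[[0, 0, 0], [0, 0, 0]])

```text
time: 26.62
ee_pos: [0.502, 0.2353, 0.1199]
ee_rot: [0.761, 0.649, -0.0, -0.0]
ft_force: [-0.0, 0.2, -0.0]
grip_width: 0.0871
gripper_force: 0.0
```

Run:
```python
from h import *
print(pose()[:2],plan((.504,.2358,.036),-9.5))
S=optics.get_image("scene"); cv2.imwrite("pics/s_green.png",S)
for c,y0 in (("red",-.2),("green",-.148)):
    b=max([q for q in blobs(S,c) if 60<q[0][0]<230 and 130<q[0][1]<215],key=lambda q:q[1][4]); z=.034
    f=lambda q:(proj("scene",cap(q[0],q[1],z,q[2]))@D.T).max(0)-((b[2]@D.T).max(0)+.35)
    r=least_squares(f,(.49,y0,.12),loss="soft_l1");print(c,b[0],b[1],r.x,np.sqrt(np.mean(f(r.x)**2)))
```

```text
(array([0.50200713, 0.23533859, 0.11994659]), np.float64(-9.129269804153104)) {'dp': array([0.03, 0.08, 3.36]), 'turn_z': np.float64(0.4)}
red [136.00896861 185.31390135] [127 176  19  19 223] [ 0.49081599 -0.20497499  0.09307901] 0.7798577382721763
green [162.23417722 175.63291139] [153 168  19  17 158] [ 0.48433874 -0.14719165  0.12137994] 1.12549103607817
```

Red and green fit in their sockets. Now grip blue.

servo_tool(jaw=[87, 87, 87, 87, 87], dp=[[0.03, 0.08, 0.6], [0, 0, 0.9], [0, 0, 0.9], [0, 0, 0.6], [0, 0, 0.36]], dr=[[0, 0, 0.4], [0, 0, 0], [0, 0, 0], [0, 0, 0], [0, 0, 0]])

```text
time: 27.3
ee_pos: [0.5042, 0.2343, 0.0353]
ee_rot: [0.765, 0.645, -0.001, -0.0]
ft_force: [-0.6, -0.7, 0.2]
grip_width: 0.0874
gripper_force: 0.0
```

servo_tool(jaw=[25, 25, 25, 25, 25], dp=[[0, 0, 0], [0, 0, 0], [0, 0, 0], [0, 0, 0], [0, 0, 0]], dr=[[0, 0, 0], [0, 0, 0], [0, 0, 0], [0, 0, 0], [0, 0, 0]])

```text
time: 27.92
ee_pos: [0.5048, 0.235, 0.0367]
ee_rot: [0.764, 0.645, 0.0, 0.0]
ft_force: [-2.4, 0.3, 0.7]
grip_width: 0.0404
gripper_force: 0.2
```

servo_tool(jaw=[25, 25, 25, 25], dp=[[0, 0, 0], [0, 0, 0], [0, 0, 0], [0, 0, 0]], dr=[[0, 0, 0], [0, 0, 0], [0, 0, 0], [0, 0, 0]])

```text
time: 28.42
ee_pos: [0.5048, 0.2351, 0.0368]
ee_rot: [0.764, 0.645, 0.0, -0.0]
ft_force: [-0.4, 0.4, 5.1]
grip_width: 0.0398
gripper_force: 30.0
```

Run:
```python
from h import *
print(pose()[:2],plan((.505,-.3147,.136),7))
```

```text
(array([0.50481796, 0.23505086, 0.036752  ]), np.float64(-9.702557665337396)) {'dp': array([-21.83,  -2.67,  -3.97]), 'turn_z': np.float64(-16.7)}
```

servo_tool(jaw=[25, 25, 25, 25, 25], dp=[[0, 0, -0.4], [0, 0, -0.9], [0, 0, -0.9], [0, 0, -0.9], [0, 0, -0.9]], dr=[[0, 0, 0], [0, 0, 0], [0, 0, 0], [0, 0, -8], [0, 0, -8.7]])

```text
time: 29.05
ee_pos: [0.5044, 0.2348, 0.1374]
ee_rot: [0.661, 0.751, -0.0, -0.0]
ft_force: [-0.5, 0.0, -1.9]
grip_width: 0.0398
gripper_force: 30.0
```

servo_tool(jaw=[25, 25, 25, 25, 25], dp=[[-0.5, 0, 0], [-1, -0.1, 0], [-1, -0.1, 0], [-1, -0.1, 0], [-1, -0.1, 0]], dr=[[0, 0, 0], [0, 0, 0], [0, 0, 0], [0, 0, 0], [0, 0, 0]])

```text
time: 29.68
ee_pos: [0.5074, 0.1203, 0.1352]
ee_rot: [0.664, 0.748, -0.001, -0.001]
ft_force: [0.5, -0.1, -1.3]
grip_width: 0.04
gripper_force: 30.0
```

servo_tool(jaw=[25, 25, 25, 25, 25], dp=[[-1, -0.1, 0], [-1, -0.1, 0], [-1, -0.1, 0], [-1, -0.1, 0], [-1, -0.1, 0]], dr=[[0, 0, 0], [0, 0, 0], [0, 0, 0], [0, 0, 0], [0, 0, 0]])

```text
time: 30.3
ee_pos: [0.51, -0.005, 0.1352]
ee_rot: [0.664, 0.748, -0.001, -0.001]
ft_force: [-0.7, 0.3, -0.3]
grip_width: 0.0398
gripper_force: 30.0
```

servo_tool(jaw=[25, 25, 25, 25, 25], dp=[[-1, -0.1, 0], [-1, -0.1, 0], [-1, -0.1, 0], [-1, -0.1, 0], [-1, -0.1, 0]], dr=[[0, 0, 0], [0, 0, 0], [0, 0, 0], [0, 0, 0], [0, 0, 0]])

```text
time: 30.92
ee_pos: [0.5127, -0.1303, 0.1352]
ee_rot: [0.664, 0.748, -0.0, -0.001]
ft_force: [-0.9, 0.2, -0.6]
grip_width: 0.0399
gripper_force: 30.0
```

servo_tool(jaw=[25, 25, 25, 25, 25], dp=[[-1, -0.2, 0], [-1, -0.2, 0], [-1, -0.2, 0], [-1, -0.2, 0], [-1, -0.2, 0]], dr=[[0, 0, 0], [0, 0, 0], [0, 0, 0], [0, 0, 0], [0, 0, 0]])

```text
time: 31.55
ee_pos: [0.503, -0.2572, 0.1351]
ee_rot: [0.664, 0.748, -0.0, -0.001]
ft_force: [-0.9, -0.2, -0.8]
grip_width: 0.0401
gripper_force: 30.0
```

servo_tool(jaw=[25, 25, 25, 25], dp=[[-1, -0.2, 0], [-0.9, -0.1, 0], [-0.4, 0, 0], [0, 0, 0]], dr=[[0, 0, 0], [0, 0, 0], [0, 0, 0], [0, 0, 0]])

```text
time: 32.05
ee_pos: [0.504, -0.3146, 0.136]
ee_rot: [0.663, 0.748, 0.0, -0.0]
ft_force: [0.1, 0.5, -1.8]
grip_width: 0.0401
gripper_force: 30.0
```

Run:
```python
from h import *
p,h,s=pose();print(p,h,s["grip_width"],s["gripper_force"],plan((.505,-.3147,.021),7.0))
```

```text
[ 0.50399507 -0.31458471  0.13603853] 6.908130114635155 0.04007583799376368 29.999754577875137 {'dp': array([-0.01,  0.04,  4.6 ]), 'turn_z': np.float64(-0.1)}
```

servo_tool(jaw=[25, 25, 25, 25, 25], dp=[[0, 0.04, 0.9], [0, 0, 0.9], [0, 0, 0.9], [0, 0, 0.8], [0, 0, 0.5]], dr=[[0, 0, 0], [0, 0, 0], [0, 0, 0], [0, 0, 0], [0, 0, 0]])

```text
time: 32.67
ee_pos: [0.5047, -0.3127, 0.0354]
ee_rot: [0.662, 0.749, 0.0, -0.001]
ft_force: [0.7, 0.5, -0.3]
grip_width: 0.0399
gripper_force: 30.0
```

servo_tool(jaw=[25, 25, 25, 25], dp=[[0, 0, 0.3], [0, 0, 0.2], [0, 0, 0.06], [0, 0, 0]], dr=[[0, 0, 0], [0, 0, 0], [0, 0, 0], [0, 0, 0]])

```text
time: 33.17
ee_pos: [0.5053, -0.3143, 0.0228]
ee_rot: [0.663, 0.749, 0.0, 0.0]
ft_force: [0.5, 0.4, -0.2]
grip_width: 0.0395
gripper_force: 30.0
```

servo_tool(jaw=[25, 25, 25], dp=[[0, 0, 0.05], [0, 0, 0], [0, 0, 0]], dr=[[0, 0, 0], [0, 0, 0], [0, 0, 0]])

```text
time: 33.55
ee_pos: [0.5051, -0.3141, 0.0213]
ee_rot: [0.663, 0.749, 0.0, 0.0]
ft_force: [-0.6, 0.4, -0.9]
grip_width: 0.0395
gripper_force: 30.0
```

servo_tool(jaw=[25, 25, 25], dp=[[0, 0, 0.05], [0, 0, 0], [0, 0, 0]], dr=[[0, 0, 0], [0, 0, 0], [0, 0, 0]])

```text
time: 33.92
ee_pos: [0.5052, -0.3143, 0.0208]
ee_rot: [0.663, 0.749, 0.0, 0.0]
ft_force: [-1.6, 1.9, 5.6]
grip_width: 0.0398
gripper_force: 30.0
```

servo_tool(jaw=[60, 87, 87, 87], dp=[[0, 0, 0], [0, 0, 0], [0, 0, 0], [0, 0, 0]], dr=[[0, 0, 0], [0, 0, 0], [0, 0, 0], [0, 0, 0]])

```text
time: 34.42
ee_pos: [0.505, -0.3141, 0.0198]
ee_rot: [0.663, 0.749, 0.0, -0.0]
ft_force: [-0.7, 0.6, 0.7]
grip_width: 0.0764
gripper_force: 0.0
```

servo_tool(jaw=[87, 87, 87, 87, 87], dp=[[0, 0, -0.4], [0, 0, -0.9], [0, 0, -0.9], [0, 0, -0.9], [0, 0, -0.9]], dr=[[0, 0, 0], [0, 0, 0], [0, 0, 0], [0, 0, 8], [0, 0, 8.5]])

```text
time: 35.05
ee_pos: [0.5052, -0.3142, 0.1214]
ee_rot: [0.765, 0.644, 0.0, 0.0]
ft_force: [0.0, 0.1, -0.4]
grip_width: 0.0871
gripper_force: 0.0
```

servo_tool(jaw=[87, 87, 87, 87, 87], dp=[[0.7, -0.1, 0], [1, -0.1, 0], [1, -0.2, 0], [1, -0.2, 0], [1, -0.2, 0]], dr=[[0, 0, 0], [0, 0, 0], [0, 0, 0], [0, 0, 0], [0, 0, 0]])

```text
time: 35.67
ee_pos: [0.5037, -0.1919, 0.119]
ee_rot: [0.763, 0.647, -0.0, -0.001]
ft_force: [-0.1, -0.0, -0.0]
grip_width: 0.0873
gripper_force: 0.0
```

servo_tool(jaw=[87, 87, 87, 87, 87], dp=[[1, -0.2, 0], [1, -0.2, 0], [1, -0.2, 0], [1, -0.2, 0], [1, -0.2, 0]], dr=[[0, 0, 0], [0, 0, 0], [0, 0, 0], [0, 0, 0], [0, 0, 0]])

```text
time: 36.3
ee_pos: [0.4991, -0.0648, 0.1191]
ee_rot: [0.762, 0.647, -0.001, -0.001]
ft_force: [0.1, -0.3, -0.1]
grip_width: 0.0868
gripper_force: 0.0
```

servo_tool(jaw=[87, 87, 87, 87, 87], dp=[[1, -0.2, 0], [1, -0.2, 0], [1, -0.2, 0], [1, -0.2, 0], [1, -0.2, 0]], dr=[[0, 0, 0], [0, 0, 0], [0, 0, 0], [0, 0, 0], [0, 0, 0]])

```text
time: 36.92
ee_pos: [0.4947, 0.0622, 0.1192]
ee_rot: [0.762, 0.647, -0.001, -0.001]
ft_force: [-0.1, -0.1, 0.2]
grip_width: 0.087
gripper_force: 0.0
```

servo_tool(jaw=[87, 87, 87, 87, 87], dp=[[1, -0.1, 0], [1, -0.1, 0], [1, -0.1, 0], [1, -0.1, 0], [1, -0.1, 0]], dr=[[0, 0, 0], [0, 0, 0], [0, 0, 0], [0, 0, 0], [0, 0, 0]])

```text
time: 37.55
ee_pos: [0.5028, 0.1871, 0.1191]
ee_rot: [0.762, 0.647, -0.001, -0.001]
ft_force: [-0.0, -0.1, -0.2]
grip_width: 0.0869
gripper_force: 0.0
```

servo_tool(jaw=[87, 87, 87, 87, 87], dp=[[1, -0.1, 0], [1, -0.1, 0], [1, -0.1, 0], [0.3, 0, 0], [0, 0, 0]], dr=[[0, 0, 0], [0, 0, 0], [0, 0, 0], [0, 0, 0], [0, 0, 0]])

```text
time: 38.17
ee_pos: [0.5101, 0.2682, 0.1195]
ee_rot: [0.763, 0.647, -0.001, -0.0]
ft_force: [-0.2, 0.4, -0.0]
grip_width: 0.0868
gripper_force: 0.0
```

Run:
```python
from h import *
print(pose()[:2],plan((.5134,.2903,.036),-9.5))
S=optics.get_image("scene"); cv2.imwrite("pics/s_blue.png",S)
for c,y0 in (("red",-.2),("green",-.148),("blue",-.31)):
    b=max([q for q in blobs(S,c) if 60<q[0][0]<230 and 130<q[0][1]<215],key=lambda q:q[1][4]); z=.034
    f=lambda q:(proj("scene",cap(q[0],q[1],z,q[2]))@D.T).max(0)-((b[2]@D.T).max(0)+.35)
    r=least_squares(f,(.49,y0,.12),loss="soft_l1");print(c,b[0],b[1],r.x,np.sqrt(np.mean(f(r.x)**2)))
```

```text
(array([0.51007168, 0.26820749, 0.11945265]), np.float64(-9.383039490897993)) {'dp': array([ 0.89, -0.01,  3.34]), 'turn_z': np.float64(0.1)}
red [136.03153153 185.33783784] [127 176  19  19 222] [ 0.49081599 -0.20497499  0.09307901] 0.7798577382721763
green [162.12025316 175.75949367] [153 168  19  17 158] [ 0.48428423 -0.14733887  0.10266596] 1.1882736868203874
blue [ 82.59036145 204.42570281] [ 73 194  21  21 249] [ 0.50504305 -0.31492778 -0.02542438] 0.902217431023116
```

servo_tool(jaw=[87, 87, 87, 87], dp=[[0.5, 0, 0], [0.4, 0, 0], [0, 0, 0.7], [0, 0, 0.8]], dr=[[0, 0, 0.1], [0, 0, 0], [0, 0, 0], [0, 0, 0]])

```text
time: 38.72
ee_pos: [0.5149, 0.29, 0.0813]
ee_rot: [0.764, 0.646, -0.0, 0.0]
ft_force: [-0.3, 0.3, -0.7]
grip_width: 0.0871
gripper_force: 0.0
```

servo_tool(jaw=[87, 87, 87, 87], dp=[[0, 0, 0.7], [0, 0, 0.6], [0, 0, 0.3], [0, 0, 0.24]], dr=[[0, 0, 0], [0, 0, 0], [0, 0, 0], [0, 0, 0]])

```text
time: 39.22
ee_pos: [0.5151, 0.2901, 0.0361]
ee_rot: [0.764, 0.645, 0.0, -0.0]
ft_force: [-0.2, 1.0, -0.7]
grip_width: 0.087
gripper_force: 0.0
```

servo_tool(jaw=[25, 25, 25, 25, 25], dp=[[0, 0, 0], [0, 0, 0], [0, 0, 0], [0, 0, 0], [0, 0, 0]], dr=[[0, 0, 0], [0, 0, 0], [0, 0, 0], [0, 0, 0], [0, 0, 0]])

```text
time: 39.85
ee_pos: [0.515, 0.2901, 0.0367]
ee_rot: [0.764, 0.645, 0.0, -0.0]
ft_force: [-0.3, -0.6, 0.1]
grip_width: 0.0403
gripper_force: 0.2
```

servo_tool(jaw=[25, 25, 25, 25], dp=[[0, 0, 0], [0, 0, 0], [0, 0, 0], [0, 0, 0]], dr=[[0, 0, 0], [0, 0, 0], [0, 0, 0], [0, 0, 0]])

```text
time: 40.35
ee_pos: [0.515, 0.2901, 0.0367]
ee_rot: [0.764, 0.645, 0.0, -0.0]
ft_force: [-1.0, -0.0, 4.0]
grip_width: 0.04
gripper_force: 30.0
```

Run:
```python
from h import *
print(pose()[:2],plan((.4982,-.2597,.136),7))
```

```text
(array([0.51501425, 0.29009731, 0.03665242]), np.float64(-9.602023556670558)) {'dp': array([-21.75,  -3.35,  -3.97]), 'turn_z': np.float64(-16.6)}
```

servo_tool(jaw=[25, 25, 25, 25, 25], dp=[[0, 0, -0.4], [0, 0, -0.9], [0, 0, -0.9], [0, 0, -0.9], [0, 0, -0.9]], dr=[[0, 0, 0], [0, 0, 0], [0, 0, 0], [0, 0, -8], [0, 0, -8.6]])

```text
time: 40.98
ee_pos: [0.5149, 0.29, 0.1376]
ee_rot: [0.661, 0.751, 0.0, -0.0]
ft_force: [0.3, -0.1, -0.7]
grip_width: 0.0395
gripper_force: 30.0
```

servo_tool(jaw=[25, 25, 25, 25, 25], dp=[[-0.5, 0, 0], [-1, -0.2, 0], [-1, -0.2, 0], [-1, -0.2, 0], [-1, -0.2, 0]], dr=[[0, 0, 0], [0, 0, 0], [0, 0, 0], [0, 0, 0], [0, 0, 0]])

```text
time: 41.6
ee_pos: [0.5078, 0.1741, 0.1354]
ee_rot: [0.664, 0.748, -0.001, -0.0]
ft_force: [-0.2, 0.0, 0.1]
grip_width: 0.0397
gripper_force: 30.0
```

servo_tool(jaw=[25, 25, 25, 25, 25], dp=[[-1, -0.2, 0], [-1, -0.2, 0], [-1, -0.2, 0], [-1, -0.2, 0], [-1, -0.2, 0]], dr=[[0, 0, 0], [0, 0, 0], [0, 0, 0], [0, 0, 0], [0, 0, 0]])

```text
time: 42.22
ee_pos: [0.4981, 0.0473, 0.1355]
ee_rot: [0.664, 0.748, -0.001, -0.001]
ft_force: [0.7, 0.5, -0.9]
grip_width: 0.0397
gripper_force: 30.0
```

servo_tool(jaw=[25, 25, 25, 25, 25], dp=[[-1, -0.2, 0], [-1, -0.2, 0], [-1, -0.2, 0], [-1, -0.2, 0], [-1, -0.2, 0]], dr=[[0, 0, 0], [0, 0, 0], [0, 0, 0], [0, 0, 0], [0, 0, 0]])

```text
time: 42.85
ee_pos: [0.4883, -0.0795, 0.1355]
ee_rot: [0.664, 0.748, -0.0, -0.001]
ft_force: [0.1, -0.4, -0.8]
grip_width: 0.0396
gripper_force: 30.0
```

servo_tool(jaw=[25, 25, 25, 25, 25], dp=[[-1, -0.1, 0], [-1, -0.1, 0], [-1, -0.1, 0], [-1, -0.1, 0], [-1, -0.1, 0]], dr=[[0, 0, 0], [0, 0, 0], [0, 0, 0], [0, 0, 0], [0, 0, 0]])

```text
time: 43.48
ee_pos: [0.4911, -0.2049, 0.1353]
ee_rot: [0.664, 0.748, -0.0, -0.001]
ft_force: [-0.1, 0.7, -0.6]
grip_width: 0.04
gripper_force: 30.0
```

servo_tool(jaw=[25, 25, 25, 25], dp=[[-1, 0, 0], [-0.8, 0, 0], [-0.4, 0, 0], [0, 0, 0]], dr=[[0, 0, 0], [0, 0, 0], [0, 0, 0], [0, 0, 0]])

```text
time: 43.98
ee_pos: [0.4992, -0.2589, 0.1363]
ee_rot: [0.663, 0.749, 0.0, -0.0]
ft_force: [0.9, 0.5, -0.9]
grip_width: 0.0396
gripper_force: 30.0
```

Run:
```python
from h import *
p,h,s=pose();print(p,h,s["grip_width"],s["gripper_force"],plan((.4982,-.2597,.021),7.0))
```

```text
[ 0.49920703 -0.2588808   0.1362649 ] 6.933211887920872 0.03957840981777019 29.99991148710251 {'dp': array([-0.03, -0.04,  4.61]), 'turn_z': np.float64(-0.1)}
```

servo_tool(jaw=[25, 25, 25, 25, 25], dp=[[-0.03, -0.04, 0.9], [0, 0, 0.9], [0, 0, 0.9], [0, 0, 0.8], [0, 0, 0.5]], dr=[[0, 0, 0], [0, 0, 0], [0, 0, 0], [0, 0, 0], [0, 0, 0]])

```text
time: 44.6
ee_pos: [0.4978, -0.2581, 0.0356]
ee_rot: [0.662, 0.749, 0.0, -0.001]
ft_force: [0.2, -0.5, -1.5]
grip_width: 0.0398
gripper_force: 30.0
```

servo_tool(jaw=[25, 25, 25, 25], dp=[[0, 0, 0.3], [0, 0, 0.2], [0, 0, 0.06], [0, 0, 0]], dr=[[0, 0, 0], [0, 0, 0], [0, 0, 0], [0, 0, 0]])

```text
time: 45.1
ee_pos: [0.4985, -0.2595, 0.0227]
ee_rot: [0.663, 0.749, 0.0, 0.0]
ft_force: [-1.0, 0.5, -1.1]
grip_width: 0.0398
gripper_force: 30.0
```

servo_tool(jaw=[25, 25, 25], dp=[[0, 0, 0.08], [0, 0, 0], [0, 0, 0]], dr=[[0, 0, 0], [0, 0, 0], [0, 0, 0]])

```text
time: 45.48
ee_pos: [0.4985, -0.2595, 0.0206]
ee_rot: [0.663, 0.749, 0.0, 0.0]
ft_force: [-0.0, 0.6, 0.4]
grip_width: 0.0401
gripper_force: 30.0
```

servo_tool(jaw=[25, 25], dp=[[0, 0, 0.02], [0, 0, 0]], dr=[[0, 0, 0], [0, 0, 0]])

```text
time: 45.72
ee_pos: [0.4985, -0.2596, 0.0206]
ee_rot: [0.663, 0.749, 0.0, 0.0]
ft_force: [-1.4, 0.0, 5.9]
grip_width: 0.0398
gripper_force: 30.0
```

servo_tool(jaw=[60, 87, 87, 87], dp=[[0, 0, 0], [0, 0, 0], [0, 0, 0], [0, 0, 0]], dr=[[0, 0, 0], [0, 0, 0], [0, 0, 0], [0, 0, 0]])

```text
time: 46.22
ee_pos: [0.4982, -0.2593, 0.0198]
ee_rot: [0.663, 0.749, 0.0, -0.0]
ft_force: [0.3, -0.1, -0.1]
grip_width: 0.0765
gripper_force: 0.0
```

servo_tool(jaw=[87, 87, 87, 87, 87], dp=[[0, 0, -0.4], [0, 0, -0.9], [0, 0, -0.9], [0, 0, -0.9], [0, 0, -0.9]], dr=[[0, 0, 0], [0, 0, 0], [0, 0, 0], [0, 0, 0], [0, 0, 0]])

```text
time: 46.85
ee_pos: [0.4983, -0.2594, 0.1214]
ee_rot: [0.663, 0.749, 0.0, 0.0]
ft_force: [0.1, 0.2, -0.0]
grip_width: 0.0869
gripper_force: 0.0
```

servo_tool(jaw=[87, 87, 87, 87, 87], dp=[[0.6, 0, -0.5], [1, 0, 0], [1, 0, 0], [1, 0, 0], [1, 0, 0]], dr=[[0, 0, 0], [0, 0, 0], [0, 0, 0], [0, 0, 0], [0, 0, 0]])

```text
time: 47.48
ee_pos: [0.4825, -0.1422, 0.1314]
ee_rot: [0.662, 0.749, -0.0, -0.001]
ft_force: [0.9, -0.6, -1.5]
grip_width: 0.087
gripper_force: 0.0
```

servo_tool(jaw=[87, 87, 87, 87, 87], dp=[[1, 0, 0], [1, 0, 0], [1, 0, 0], [1, 0, 0], [1, 0, 0]], dr=[[0, 0, 0], [0, 0, 0], [0, 0, 0], [0, 0, 0], [0, 0, 0]])

```text
time: 48.1
ee_pos: [0.4668, -0.0186, 0.1314]
ee_rot: [0.662, 0.749, -0.0, -0.001]
ft_force: [0.1, -1.0, 0.6]
grip_width: 0.087
gripper_force: 0.0
```

servo_tool(jaw=[87, 87, 87, 87, 87], dp=[[1, 0, 0], [1, 0, 0], [1, 0, 0], [1, 0, 0], [0, 0, 0]], dr=[[0, 0, 0], [0, 0, 0], [0, 0, 0], [0, 0, 0], [0, 0, 0]])

```text
time: 48.72
ee_pos: [0.4543, 0.0803, 0.1315]
ee_rot: [0.661, 0.75, -0.001, -0.001]
ft_force: [0.1, 0.4, -0.5]
grip_width: 0.0872
gripper_force: 0.0
```

Run:
```python
from h import *
print(pose()[:2])
S=optics.get_image("scene");T=optics.get_image("top")
for c,p0 in dict(green=(.484,-.148),red=(.491,-.205),yellow=(.498,-.26),blue=(.505,-.315)).items():
    t=proj("top",[*p0,.085])[0];s=proj("scene",[*p0,.085])[0]
    g=lambda im,a:min([q for q in blobs(im,c,110,50)],key=lambda q:np.hypot(*(q[0]-a)))
    try:
        r,e=fitcap({"top":g(T,t)[2],"scene":g(S,s)[2]},p0=(*p0,.034,.12)); print(c,r.round(4),e.round(2))
    except Exception as x: print(c,x)
cv2.imwrite("pics/f.png",np.vstack([cv2.resize(S[140:280,40:240],(560,392)),cv2.resize(T[160:300,270:470],(560,392))])[:, :][::1] if 0 else cv2.resize(np.hstack([S[140:290,40:220],T[150:300,280:460]]),None,fx=2.2,fy=2.2,interpolation=2))
```

```text
(array([0.45432156, 0.08030217, 0.13154367]), np.float64(7.185518864448907))
green [ 0.4844 -0.1481  0.0337  0.1156] 0.81
red [ 0.4911 -0.2055  0.0342  0.1042] 0.61
yellow [ 0.497  -0.2605  0.032   0.1119] 1.18
blue [ 0.5036 -0.3149  0.0327  0.02  ] 0.88
```

View pics/f.png

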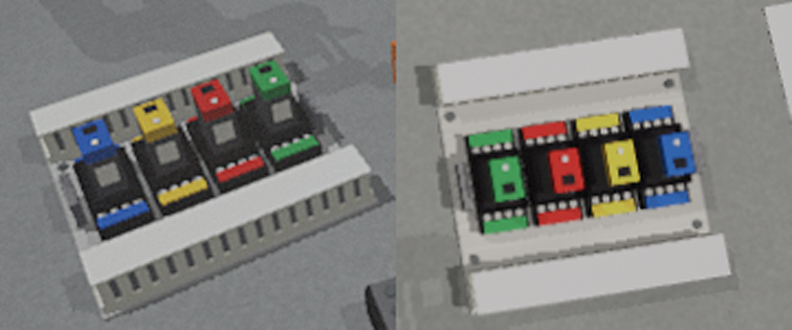

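All four relays stand upright, in the left crop at (93,140), (154,118), (212,98) and (269,76). Each is over its matching plates, with fitted undersides at 32–34 mm, the same seat height for all. Handing in.

```bash
python3 -c "
from plant import order
print(order.finish_job())"
```

```text
the job is handed in; nothing more can be done
None
```

The job is handed in at about 49 s on the robot's clock (limit 104 s): all four relays stand upright and fully home in their matching colour sockets, checked in both cameras; the first grip on red closed over its top without moving it, because the real fingertips are about 36 mm above the reported TCP, and the second attempt held.

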